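# Fill the numbered kit stand in order of use

## Robot

A 6-joint arm with a two-finger parallel gripper is mounted at the origin on a cart in front of the work surface, level with it; the furniture and walls round the work are solid. World frame = base frame: x ahead of the robot, y to its left, z up, the work surface at z = 0. Lengths are in m, angles in rad, forces in N, time in s.
With the tool pointing down it reaches from about 0.25 to 0.725 m from the base axis. Payload 4 kg.
Tool frame: the origin (TCP) lies on the centre line of the jaws, within the pads' length; the fingertips stand 14 mm ahead of it and the grasp point (between the pads) lies 5 mm behind it; z points along the fingers, y is the direction in which the jaws open and shut (so a half turn about z gives the same grasp; the last joint's range is limited). The gripper opens to 85 mm and grips with 20 to 120 N. Pads are 22 mm wide; open, the fingers measure 114 mm over their backs; the gripper's body (76 mm by 85 mm) begins 54 mm behind the grasp point. The pads swing forward as they close: fully open they stand 13 mm farther back than shut.
Start: joints at [-1.207, 0.241, 0.005, 1.335, 0, 1.571], TCP at [0.178, -0.467, 0.245] pointing down, gripper open.
Joint ranges: [-2.72, 2.72], [-1.05, 1.87], [-1.09, 1.28], [-1.99, 2.15], [-1.42, 1.44], [-3.14, 3.14]. Speed limits (rad/s): [2.79, 2.79, 3.14, 3.14, 3.14, 3.14].

## Interface

Orientations are given as a unit quaternion [w, x, y, z].
In Python, from plant import ctrl, kin, cams gives the robot as it stands. Calls block until the motion is done:
- ctrl.move_ptp(position, orientation): joint-space move of the TCP to a pose.
- ctrl.move_l(position, vel=0.15, rotation=None, threshold=None): straight line of the TCP; rotation=None keeps the orientation; vel is the mean speed in m/s. With threshold (N) it stops when the force on the tool has changed by that much, and returns True; else False.
- ctrl.move_j(angles): joint-space move.
- ctrl.command_gripper(opening, grip_force=None): finger opening in m; grip_force is the grip in N (None keeps the last); returns when the fingers have stopped.
- ctrl.sleep(seconds).
- kin.solve_ik(position, orientation): joint angles nearest the present ones, or None.
- cams.read_camera(name): name is "scene" or "side" or "wrist"; returns a dict with "img" (480x640x3 uint8, blue, green, red), "depth" (480x640 float32, m along the optical axis (not along the pixel's ray), 0 where there is no reading), "mtx" (3x3 intrinsics, pixels), "k1" (the pictures are not rectified: a ray, as slopes to the right and down, at radius r is drawn at 1 + k1 r^2 times it, then the intrinsics apply), "R" (3x3) and "t" (3): a world point X has camera coordinates R X + t; the wrist camera has in their place "mount" (4x4, takes a point from camera to tool coordinates, whose origin is the TCP and whose axes are the flange's). Camera axes: x right, y down, z forward; pixel columns grow to the right and rows downward; lengths in m; the calibration is good to about 2 mm. A picture is of the moment at which its call begins: read the wrist's pose just before it.
A pose or a line that the arm cannot do raises ctrl.PlanningError and nothing moves.
- ctrl.finish_job(): hands the job in, once; it reports no verdict.
Readings, each from a call of its own:
- ctrl.current_clock(): time.
- ctrl.current_joint_pos(): joint angles.
- ctrl.current_dq(): joint speeds.
- ctrl.current_joint_torque(): joint torques, N m.
- ctrl.current_position(): TCP position.
- ctrl.current_tcp_rot(): TCP orientation.
- ctrl.current_contact_force(): force on the tool from outside, world axes, zero at the start.
- ctrl.current_torque(): the same for the moment, N m.
- ctrl.current_grip_width(): finger opening in m.
Only numpy, scipy, OpenCV 4.12 (cv2) and the standard library are available. Lean on these libraries where they do the work, as an engineer would, in place of code of your own. Each camera call takes 0.05 s, during which the arm holds its last target.

## Task

Lay out the kit for re-ruling a cutting die in the sloped plywood kit stand, in the order of use: first the marker pen in pocket one, then the hardwood packer in pocket two, then the black steel drift in pocket three (the pocket's number is its count of steel studs). Lay each lengthwise and flat on its pocket's sloping floor between the walls and end stops (it may slide down to the low stop), and let go of it before fetching the next; set things down, do not let them drop or tumble in. Leave the other things on the bench where they lie.

Things in the scene. Friction and masses are not known exactly. Their poses are not given: they have to be found in the camera images.
- pocket_1: plywood pocket of the kit stand with one dark dome stud (18 mm) on the lip before its low end. Origin: middle of the floor's surface, 97 mm above the bench; x up the 30 degree slope (away from the robot), y across, z square out of the floor. Inside 220 mm long (x), 56 mm wide (y); end stops 18 mm high. Fixed
- pocket_2: like pocket_1, with two studs in a row on its lip. Origin: middle of the floor's surface, 97 mm above the bench; x up the 30 degree slope (away from the robot), y across, z square out of the floor. Side walls (all pockets): 16 mm high, 12 mm thick, only from 45 to 111 mm either side of the middle, so that a 90 mm gap in each side leaves room for fingers. Fixed
- pocket_3: like pocket_1, with three studs in a row on its lip. Origin: middle of the floor's surface, 97 mm above the bench; x up the 30 degree slope (away from the robot), y across, z square out of the floor. The three equal pockets stand side by side, 105 mm apart, in any order; their far ends are the highest, 173 mm above the bench. Fixed
- marker_mid (a point): centre of the marker pen (white barrel, black cap), lying on the bench: 122 mm long (its y axis), 16 mm wide (x), 16 mm high (z). About 20 g, loose
- packer_mid (a point): centre of the hardwood packer, a plain old wooden bar lying flat on the bench: 175 mm long (its y axis), 48 mm wide (x), 27 mm thick (z). About 140 g, loose
- drift_mid (a point): centre of the drift, a round black steel bar lying on the bench: 200 mm long (its y axis), 14 mm across (x and z). About 220 g, loose
- tape_roll_mid (a point): bystander: centre of a roll of black tape, 70 mm across, 18 mm high, loose
- notched_die_mid (a point): bystander: centre of a steel bending die with a V notch, 46x30x20 mm, loose

How it is judged:
On the way, in this order (a step that is already met when the one before it is completed fails the run):
1. the marker pen lies in pocket 1, let go of (x of marker_mid in the frame of pocket_1 between -0.055 and 0.055 m and y of marker_mid in the frame of pocket_1 between -0.026 and 0.026 m and z of marker_mid in the frame of pocket_1 between 0.003 and 0.013 m and angle between the y axis of marker_mid and the x axis of pocket_1, either way round below 0.36 rad and contact force between marker and the fingers below 0.1 N and linear speed of marker below 0.03 m/s), for 0.2 s.
2. the hardwood packer lies in pocket 2, let go of (x of packer_mid in the frame of pocket_2 between -0.03 and 0.03 m and y of packer_mid in the frame of pocket_2 between -0.026 and 0.026 m and z of packer_mid in the frame of pocket_2 between 0.0085 and 0.0185 m and angle between the y axis of packer_mid and the x axis of pocket_2, either way round below 0.36 rad and contact force between packer and the fingers below 0.1 N and linear speed of packer below 0.03 m/s), for 0.2 s.
3. the steel drift lies in pocket 3, let go of (x of drift_mid in the frame of pocket_3 between -0.018 and 0.018 m and y of drift_mid in the frame of pocket_3 between -0.026 and 0.026 m and z of drift_mid in the frame of pocket_3 between 0.002 and 0.012 m and angle between the y axis of drift_mid and the x axis of pocket_3, either way round below 0.36 rad and contact force between drift and the fingers below 0.1 N and linear speed of drift below 0.03 m/s), for 0.2 s.
At the end, for the whole second after the job is handed in: Marker in pocket 1, packer in 2, drift in 3: each at rest, released, lying on the floor (centre height to 5 mm), within 26 mm of the pocket's middle line, its length along the pocket to 0.36 rad, its centre within 55, 30 and 18 mm of the pocket's middle along the slope (all of step 1 and all of step 2 and all of step 3); the robot touches nothing.
It fails at once if the marker pen falls or tumbles (over 0.4 m/s with no finger on it) (linear speed of marker above 0.4 m/s and contact force between marker and the fingers below 0.05 N).
It fails at once if the hardwood packer falls or tumbles (over 0.4 m/s with no finger on it) (linear speed of packer above 0.4 m/s and contact force between packer and the fingers below 0.05 N).
It fails at once if the steel drift falls or tumbles (over 0.4 m/s with no finger on it) (linear speed of drift above 0.4 m/s and contact force between drift and the fingers below 0.05 N).
It fails at once if the tape roll or the bending die is pushed away by more than 30 mm (distance of any of tape_roll_mid, notched_die_mid from where it was at the start of the episode above 0.03 m).
It also fails if it takes over 72 s, if anything falls off the work surface, if the arm or the gripper's body presses on something with over 40 N, if the wrist force passes 120 N, or if a joint passes its speed limit or range.

## Working session

There is one attempt and no reset: what is moved stays moved. The work goes in short steps, each a Python script; the robot and the scene stay as the last script left them, time stands still between calls to the robot, and variables do not carry over. Pictures are saved under pics/ and viewed, and the job is handed in when it is done.

```bash
ls; mkdir -p pics; python3 - <<'E'
from plant import ctrl,kin,cams
import cv2,numpy as np
for n in ("scene","side","wrist"):
    d=cams.read_camera(n); cv2.imwrite(f"pics/{n}0.png",d["img"]); np.savez(f"{n}0.npz",**{k:np.array(v) for k,v in d.items()})
    print(n,d["mtx"].tolist(),d["k1"],d.get("R"),d.get("t"),d.get("mount"))
print(ctrl.current_clock(),ctrl.current_tcp_rot(),ctrl.current_grip_width())
E
```

```text
pics
scene [[600.7350878044335, 0.0, 314.40816682656936], [0.0, 600.7350878044335, 232.3451498959167], [0.0, 0.0, 1.0]] -0.18924469864729526 [[ 0.53417661 -0.84535953 -0.00475543]
 [-0.60867094 -0.38069887 -0.6961236 ]
 [ 0.58666433  0.37474744 -0.71790621]] [-0.19847477  0.45932411  1.11466637] None
side [[556.7138409369819, 0.0, 320.9707371327208], [0.0, 556.7138409369819, 233.19209383592255], [0.0, 0.0, 1.0]] -0.12367430379907603 [[ 0.97220715 -0.23342053  0.01811371]
 [-0.14504449 -0.66123332 -0.73602486]
 [ 0.1837807   0.71294134 -0.67671213]] [-0.54740423  0.22244379  0.98086206] None
wrist [[380.3799794735379, 0.0, 317.2474294745075], [0.0, 380.3799794735379, 243.74008658055862], [0.0, 0.0, 1.0]] 0.023020950583372293 None None [[-1.28203481e-04 -9.56156416e-01 -2.92856436e-01  7.52555855e-02]
 [ 9.99999950e-01 -3.76744637e-05 -3.14764448e-04 -2.71753117e-04]
 [ 2.89930837e-04 -2.92856462e-01  9.56156372e-01 -1.29032889e-01]
 [ 0.00000000e+00  0.00000000e+00  0.00000000e+00  1.00000000e+00]]
0.15 [-7.95949670e-04  9.83497920e-01  1.80917613e-01 -1.57446153e-04] 0.08542746512126234
```

View pics/scene0.png

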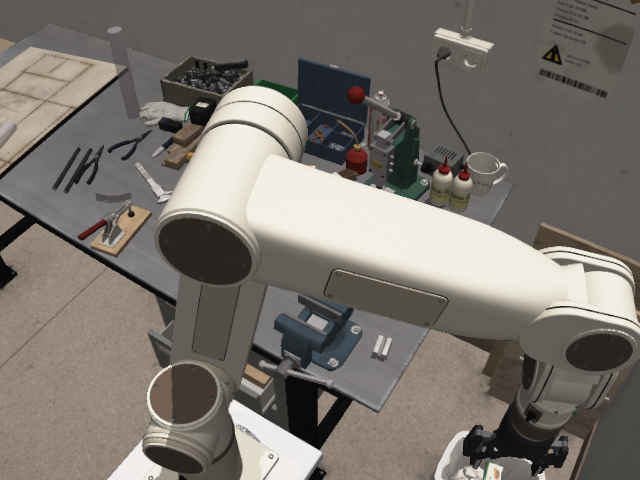

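View pics/side0.png

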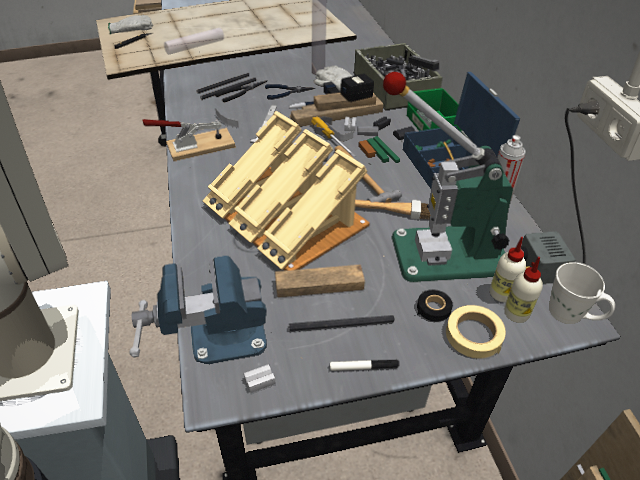

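View pics/wrist0.png

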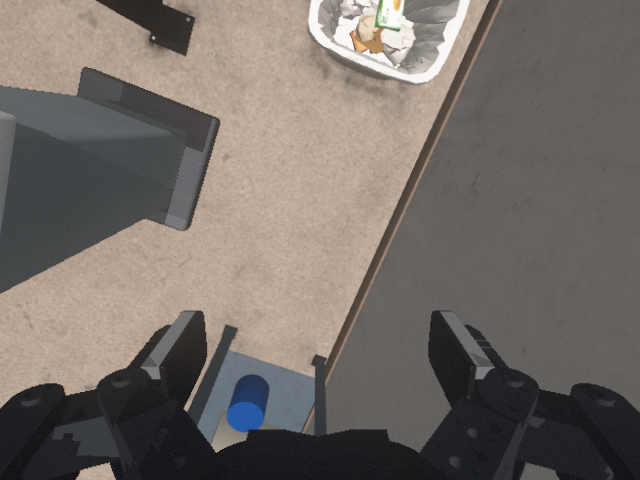

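The side camera shows the whole kit: the stand around (285,190), the packer (320,281), the drift (342,323) and the marker (364,365). I'll enlarge it to count the studs.

```bash
cat > h.py <<'E'
import numpy as np,cv2
def load(n): 
    z=np.load(n); return {k:z[k] for k in z.files}
def pix2cam(d,u,v,z=None):
    m=d["mtx"]; x=(u-m[0,2])/m[0,0]; y=(v-m[1,2])/m[1,1]; k=float(d["k1"])
    dist=np.array([k,0,0,0,0.])
    p=cv2.undistortPointsIter(np.array([[[u,v]]],float),m,dist,None,None,(3,50,1e-10))[0,0]
    return np.array([p[0],p[1],1.])
def pt_plane(d,u,v,h):  # world point at height h
    r=d["R"].T@pix2cam(d,u,v); c=-d["R"].T@d["t"]
    return c+r*(h-c[2])/r[2]
def pt_depth(d,u,v,w=1):
    D=d["depth"][int(v)-w:int(v)+w+1,int(u)-w:int(u)+w+1]; D=D[D>0]
    if len(D)==0:return None
    return d["R"].T@(pix2cam(d,u,v)*np.median(D)-d["t"])
def proj(d,X):
    r,_=cv2.Rodrigues(d["R"]); 
    return cv2.projectPoints(np.atleast_2d(X).astype(float),r,d["t"],d["mtx"],np.array([float(d["k1"]),0,0,0,0.]))[0][:,0]
E
python3 - <<'E'
import cv2
i=cv2.imread("pics/side0.png")
cv2.imwrite("pics/a.png",cv2.resize(i[100:280,195:375],None,fx=3.3,fy=3.3,interpolation=cv2.INTER_CUBIC))
cv2.imwrite("pics/b.png",cv2.resize(i[255:395,230:430],None,fx=4,fy=4,interpolation=cv2.INTER_CUBIC))
E
```

```text
(no output)
```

View pics/a.png

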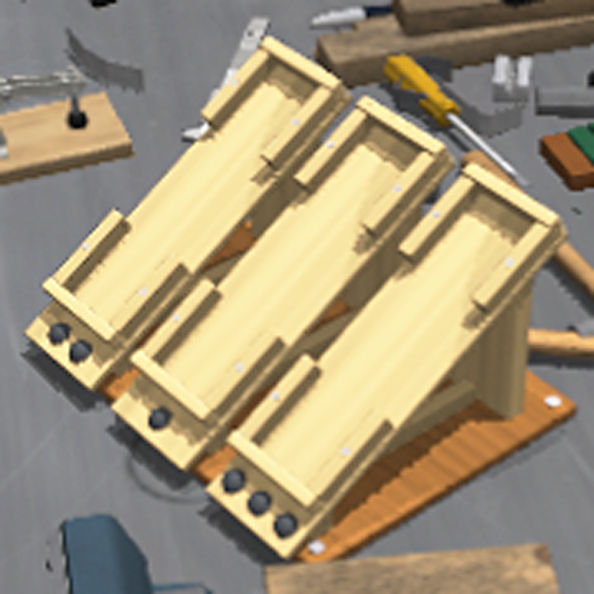

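View pics/b.png

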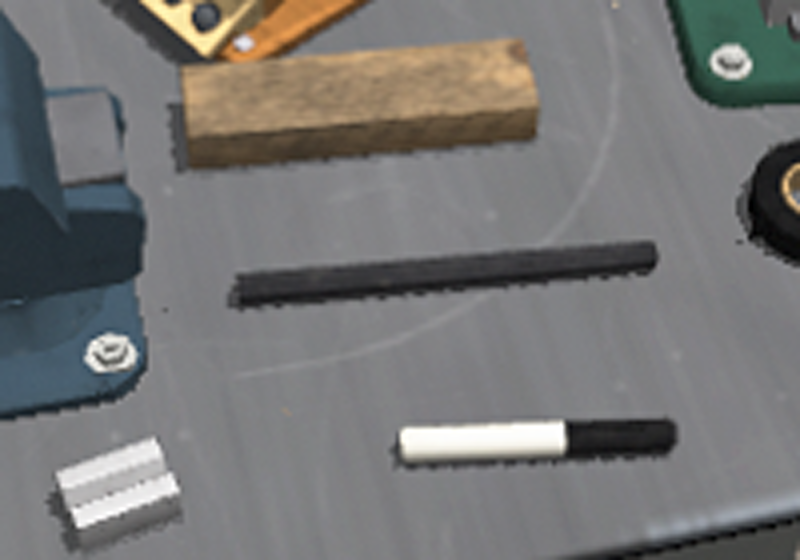

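```bash
cat > m.py <<'E'
from h import *
d=load("side0.npz")
o=lambda u,v,s,a,b:(a+u/s-.35,b+v/s-.35)
print("walltop-ish floor pts by depth")
for p in [(150,270),(190,210),(240,140),(240,340),(290,260),(345,185),(340,420),(390,350),(450,260)]:
    u,v=o(*p,3.3,195,100); print(p,pt_depth(d,round(u),round(v)))
print("studs")
for p in [(59,332),(80,350),(159,418),(234,481),(260,502),(287,524)]:
    u,v=o(*p,3.3,195,100); print(p,pt_depth(d,round(u),round(v),1))
print("low objs")
for n,p,h in [("pk TL",(183,67),.027),("pk TR",(522,40),.027),("pk BR",(538,108),.027),("pk BL",(187,136),.027),("pkbotL",(188,168),0),("pkbotR",(538,138),0),
  ("dr L",(234,288),.007),("dr R",(657,256),.007),("mk L",(400,444),.008),("mk R",(676,434),.008)]:
    u,v=o(*p,4,230,255); print(n,pt_plane(d,u,v,h))
for n,p in [("pk",(350,85)),("dr",(440,270)),("mk",(480,435)),("bench",(300,400)),("bench",(450,350))]:
    u,v=o(*p,4,230,255); print(n,pt_depth(d,round(u),round(v)))
for n,(u,v) in dict(tape=(435,304),die=(259,376),vicecorner=(264,348)).items(): print(n,pt_depth(d,u,v))
E
python3 m.py
```

```text
walltop-ish floor pts by depth
(150, 270) [0.45450086 0.34522874 0.06448108]
(190, 210) [0.48781574 0.37340557 0.0900329 ]
(240, 140) [0.52962937 0.40721465 0.11983727]
(240, 340) [0.50198216 0.25436493 0.06415367]
(290, 260) [0.54544281 0.29244405 0.09715279]
(345, 185) [0.58823014 0.32383067 0.12826821]
(340, 420) [0.5517228  0.16179908 0.06557166]
(390, 350) [0.59018418 0.1915066  0.09115369]
(450, 260) [0.63790288 0.23078278 0.12780417]
studs
(59, 332) [0.387912   0.32821208 0.0337803 ]
(80, 350) [0.39923783 0.3068374  0.03133459]
(159, 418) [0.44320145 0.22541627 0.03349416]
(234, 481) [0.48231067 0.1575487  0.03216582]
(260, 502) [0.49301069 0.13400006 0.03205875]
(287, 524) [0.50768443 0.11143339 0.03353886]
low objs
pk TL [0.48884911 0.08354203 0.027     ]
pk TR [0.66002392 0.06489771 0.027     ]
pk BR [0.6545155  0.01827675 0.027     ]
pk BL [0.48263904 0.03772293 0.027     ]
pkbotL [0.48264883 0.04070146 0.        ]
pkbotR [0.65764568 0.02195565 0.        ]
dr L [ 0.48960968 -0.0427498   0.007     ]
dr R [ 0.68921916 -0.06849362  0.007     ]
mk L [ 0.54397041 -0.144283    0.008     ]
mk R [ 0.66457438 -0.16698106  0.008     ]
pk [0.56767256 0.05505356 0.02511335]
dr [ 0.58583469 -0.05698026  0.01183639]
mk [ 0.57902901 -0.15072785  0.01388856]
bench [ 0.50783514 -0.10654399 -0.00087822]
bench [ 0.58066047 -0.0930225  -0.00142993]
tape [ 0.78455605 -0.04510328 -0.00239238]
die [ 0.41924478 -0.1405777   0.01155052]
vicecorner [ 0.4377031  -0.08029173  0.00604949]
```

Stud counts in the crop, from far/left to near/right: two at (70,341), one at (159,418), three at (260,502). So the order is pocket 2, 1, 3. Next I'll check the stand pose with a wireframe overlay.

```bash
cat > st.py <<'E'
from h import *
def Rp(yaw):
    c,s=np.cos(yaw),np.sin(yaw); a=np.pi/6
    X=np.array([c*np.cos(a),s*np.cos(a),np.sin(a)]); Y=np.array([-s,c,0]); return np.stack([X,Y,np.cross(X,Y)],1)
def segs():
    S=[]
    def box(x0,x1,y0,y1,h):
        q=[(x0,y0,h),(x1,y0,h),(x1,y1,h),(x0,y1,h)]
        for i in range(4): S.append((q[i],q[(i+1)%4]))
    for sx in(1,-1):
        for sy in(1,-1): box(*sorted((sx*.045,sx*.111)),*sorted((sy*.028,sy*.040)),.016)
    box(-.122,-.110,-.028,.028,.018); box(.110,.122,-.028,.028,.018)
    return S
def draw(img,d,o1,yaw,f,x0,y0):
    R=Rp(yaw)
    for k,col in((0,(0,0,255)),(1,(255,0,0)),(-1,(0,160,0))):
        o=o1+k*.105*R[:,1]
        for a,b in segs():
            p=proj(d,np.array([o+R@np.array(a),o+R@np.array(b)]))
            p=((p-[x0,y0]+.5)*f-.5).round().astype(int); cv2.line(img,tuple(map(int,p[0])),tuple(map(int,p[1])),col,1)
if __name__=="__main__":
    import sys
    d=load("side0.npz"); i=d["img"][95:285,190:380]; i=cv2.resize(i,None,fx=3.15*1.0,fy=3.15,interpolation=cv2.INTER_CUBIC)
    x,y,yw=map(float,sys.argv[1:4]); draw(i,d,np.array([x,y,.097]),np.radians(yw),3.15,190,95); cv2.imwrite(sys.argv[4],i)
E
python3 st.py .5499 .2843 28.9 pics/c.png
```

```text
(no output)
```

View pics/c.png

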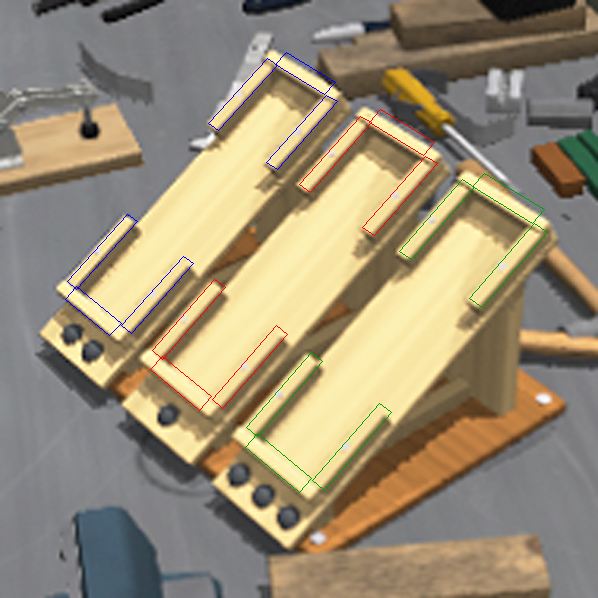

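```bash
python3 - <<'E'
from st import *
d=load("side0.npz")
for n,(x0,y0) in dict(lo=(195,165),hi=(250,105)).items():
    i=cv2.resize(d["img"][y0:y0+100,x0:x0+130],None,fx=6,fy=6,interpolation=cv2.INTER_CUBIC)
    draw(i,d,np.array([.5499,.2843,.097]),np.radians(28.9),6,x0,y0); cv2.imwrite(f"pics/{n}1.png",i)
E
```

```text
(no output)
```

View pics/lo1.png

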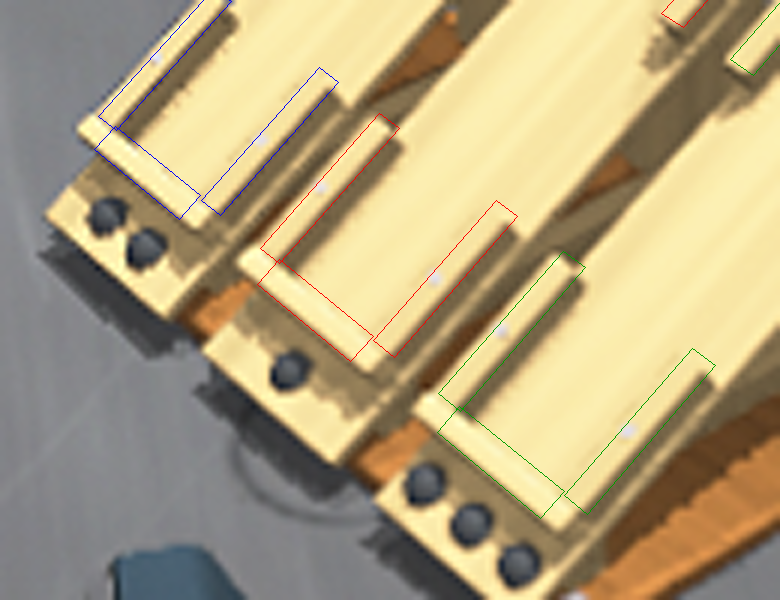

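View pics/hi1.png

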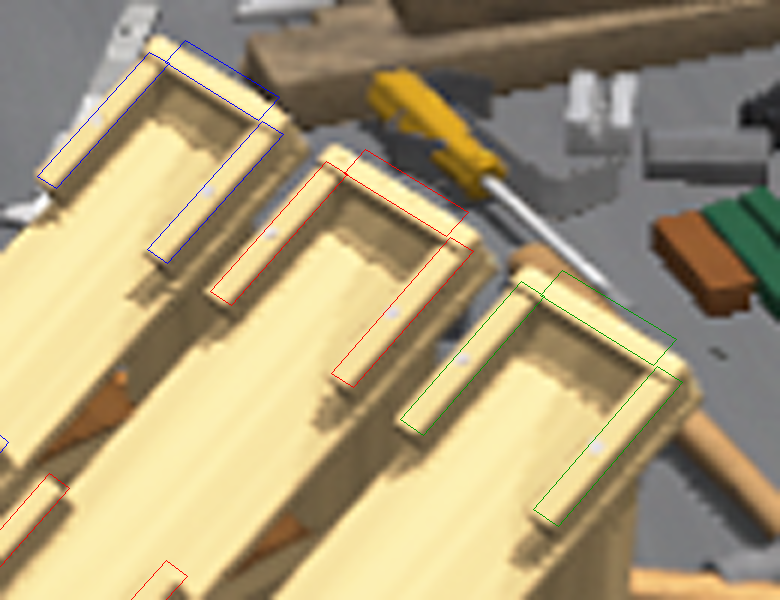

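The wireframe fits to about 1 px. The white wall screws give 12 clean points, so I'll refine with those.

```bash
python3 - <<'E'
from st import *
from scipy.optimize import least_squares
d=load("side0.npz")
lo={1:[(155,60),(262,142)],0:[(321,187),(435,278)],-1:[(502,330),(628,431)]}
hi={1:[(96,122),(209,190)],0:[(271,233),(392,314)],-1:[(462,360),(597,447)]}
P=[];L=[]
for D,(x0,y0),sx in((lo,(195,165),-1),(hi,(250,105),1)):
    for k,pp in D.items():
        for p,sy in zip(pp,(1,-1)):
            P.append([(p[0]+.5)/6-.5+x0,(p[1]+.5)/6-.5+y0]); L.append((k,sx,sy))
P=np.array(P)
def f(q):
    R=Rp(q[3]); o=q[:3]
    X=np.array([o+R@np.array([sx*q[4],k*.105+sy*.034,.0165]) for k,sx,sy in L])
    return np.r_[(proj(d,X)-P).ravel(),(q[2]-.097)*500,(q[4]-.078)*1000]
r=least_squares(f,[.55,.284,.097,.504,.078]); print(r.x,np.degrees(r.x[3]),np.abs(r.fun).max())
q=np.r_[r.x]; o=q[:3]; Y=Rp(q[3])[:,1]
print(o+.105*Y,o-.105*Y)
E
```

```text
[0.54681779 0.28428757 0.09680726 0.50037302 0.07791808] 28.66926195144637 0.36056595981375494
[0.49644374 0.37641495 0.09680726] [0.59719184 0.19216018 0.09680726]
```

```bash
cat > poses.py <<'E'
from st import *
from scipy.spatial.transform import Rotation as Ro
O1=np.array([.5468,.2843,.0968]); YAW=.50037; RP=Rp(YAW)
POC={1:O1,2:O1+.105*RP[:,1],3:O1-.105*RP[:,1]}
OBJ={"marker":(np.array([.6043,-.1556]),np.radians(-10.66)),"drift":(np.array([.5894,-.0556]),np.radians(-7.35)),"packer":(np.array([.5715,.0511]),np.radians(-6.3))}
def quat(x,z):
    x=np.array(x,float);z=np.array(z,float); M=np.stack([x,np.cross(z,x),z],1)
    q=Ro.from_matrix(M).as_quat(); return np.array([q[3],*q[:3]])
def grasp(n,off,h,s=1):  # off along object axis (world +x-ish), h TCP height
    c,y=OBJ[n]; a=np.array([np.cos(y),np.sin(y),0]); return np.array([*c,0])+a*off+[0,0,h], quat(s*a,[0,0,-1])
def place(k,x,h,s=1):
    return POC[k]+RP@np.array([x,0,h]), quat(s*RP[:,0],-RP[:,2])
E
python3 - <<'E'
from plant import kin
from poses import *
for s in(1,-1):
    for n,off,k in(("marker",12,1),("packer",0,2),("drift",0,3)):
        for lab,pq in(("g",grasp(n,off/1e3,.018,s)),("gh",grasp(n,off/1e3,.2,s)),("p",place(k,-.03 if n=="marker" else -.01,.018,s)),("ph",place(k,-.03 if n=="marker" else -.01,.15,s))):
            j=kin.solve_ik(*pq); print(s,n,lab,None if j is None else np.round(j,2))
E
```

```text
1 marker g [-0.25  0.68  0.07  0.97  0.    3.08]
1 marker gh [-0.25  0.54  0.32  1.36  0.    3.08]
1 marker p [ 0.47  0.24 -0.59  0.21  0.01  3.12]
1 marker ph [ 0.47 -0.05 -0.56  0.54  0.02  3.11]
1 packer g [ 0.09  0.58 -0.12  0.87  0.   -2.94]
1 packer gh [ 0.09  0.41  0.12  1.29  0.   -2.94]
1 packer p [ 0.7   0.27 -0.52  0.27 -0.1  -2.97]
1 packer ph [ 0.73 -0.   -0.48  0.58 -0.12 -2.94]
1 drift g [-0.09  0.61 -0.07  0.9   0.   -3.11]
1 drift gh [-0.09  0.44  0.18  1.3   0.   -3.11]
1 drift p [ 0.25  0.28 -0.5   0.28  0.13  2.92]
1 drift ph [ 0.21  0.01 -0.47  0.59  0.15  2.88]
-1 marker g [-0.25  0.68  0.07  0.97  0.   -0.06]
-1 marker gh [-0.25  0.54  0.32  1.36  0.   -0.06]
-1 marker p [ 0.47  0.24 -0.59  0.21  0.01 -0.03]
-1 marker ph [ 0.47 -0.05 -0.56  0.54  0.02 -0.03]
-1 packer g [ 0.09  0.58 -0.12  0.87  0.    0.2 ]
-1 packer gh [0.09 0.41 0.12 1.29 0.   0.2 ]
-1 packer p [ 0.7   0.27 -0.52  0.27 -0.1   0.17]
-1 packer ph [ 0.73 -0.   -0.48  0.58 -0.12  0.2 ]
-1 drift g [-0.09  0.61 -0.07  0.9   0.    0.03]
-1 drift gh [-0.09  0.44  0.18  1.3   0.    0.03]
-1 drift p [ 0.25  0.28 -0.5   0.28  0.13 -0.22]
-1 drift ph [ 0.21  0.01 -0.47  0.59  0.15 -0.26]
```

All reachable with s=-1. I'll hover over the marker and take a wrist picture to check before grasping.

```bash
cat >> poses.py <<'E'
def wcam(d,pos,q):
    T=np.eye(4); T[:3,:3]=Ro.from_quat([q[1],q[2],q[3],q[0]]).as_matrix(); T[:3,3]=pos
    C=np.linalg.inv(T@np.array(d["mount"])); e=dict(d); e["R"]=C[:3,:3]; e["t"]=C[:3,3]; return e
E
python3 - <<'E'
from plant import ctrl,kin,cams
from poses import *
ctrl.move_ptp(*grasp("marker",.012,.2,-1))
p,q=ctrl.current_position(),ctrl.current_tcp_rot()
d=wcam(cams.read_camera("wrist"),p,q); print(p,q,ctrl.current_clock(),ctrl.current_contact_force())
i=d["img"].copy()
for n,h in(("marker",.008),("drift",.007),("packer",.027)):
    c,y=OBJ[n]; l={"marker":.061,"drift":.1,"packer":.0875}[n]; a=np.array([np.cos(y),np.sin(y)])
    P=proj(d,np.array([[*(c-a*l),h],[*c,h],[*(c+a*l),h]])); print(n,P.round())
    for u in P: 
        if abs(u).max()<2000: cv2.circle(i,tuple(map(int,u.round())),2,(0,0,255),-1)
cv2.imwrite("pics/w1.png",i)
E
```

```text
[ 0.61576135 -0.15879044  0.20018086] [ 5.32056731e-05  9.37337327e-02  9.95597283e-01 -1.86608772e-04] 2.1417 [-0.39137042 -0.24271477  0.00627335]
marker [[318. 129.]
 [318. 204.]
 [318. 270.]]
drift [[437.  27.]
 [433. 164.]
 [429. 275.]]
packer [[602. -25.]
 [583. 114.]
 [568. 228.]]
```

View pics/w1.png

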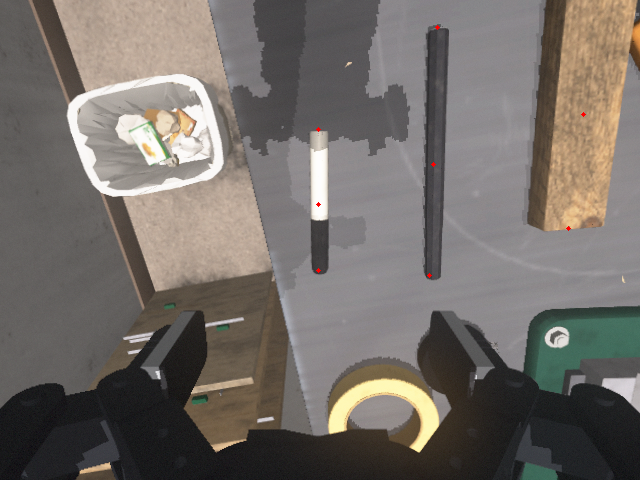

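The marker lies at (318,129)–(318,270), and the predicted points match within 2–3 mm. Grasping now.

```bash
python3 - <<'E'
from plant import ctrl,kin,cams
from poses import *
ctrl.command_gripper(.05,grip_force=30)
ctrl.move_l(grasp("marker",.012,.0175,-1)[0],vel=.15,threshold=8)
print(ctrl.current_position())
ctrl.command_gripper(.0,grip_force=30); print(ctrl.current_grip_width(),ctrl.current_contact_force())
ctrl.move_l(grasp("marker",.012,.2,-1)[0],vel=.15)
print(ctrl.current_grip_width(),ctrl.current_clock(),ctrl.current_contact_force())
cv2.imwrite("pics/w2.png",cams.read_camera("wrist")["img"])
E
```

```text
[ 0.61700807 -0.15807331  0.01865888]
0.014662634370605825 [-0.22988515  1.01879984  3.6799125 ]
0.015230497704426742 5.7167 [ 0.19438397 -0.20356146 -0.07608689]
```

View pics/w2.png

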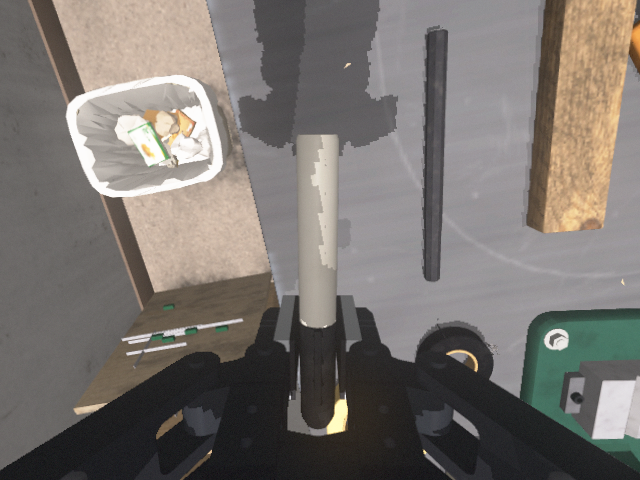

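Gripped squarely and level, with the white end toward the robot, which becomes the downslope end. Placing it in pocket 1.

```bash
python3 - <<'E'
from plant import ctrl,kin,cams
from poses import *
ctrl.move_ptp(*place(1,-.030,.13,-1))
ctrl.move_l(place(1,-.030,.030,-1)[0],vel=.12)
f=lambda:np.round(ctrl.current_contact_force(),2)
loc=lambda:np.round(RP.T@(np.array(ctrl.current_position())-POC[1]),4)
print(f(),loc())
print(ctrl.move_l(place(1,-.030,.0165,-1)[0],vel=.02,threshold=2.5))
print(f(),loc(),ctrl.current_clock())
cv2.imwrite("pics/s2.png",cv2.resize(cams.read_camera("side")["img"][95:285,190:380],None,fx=3.1,fy=3.1))
E
```

```text
[-0.1   0.82  0.59] [-0.0296 -0.0002  0.0303]
True
[-0.64 -2.06  3.38] [-0.0301  0.      0.018 ] 8.9083
```

View pics/s2.png

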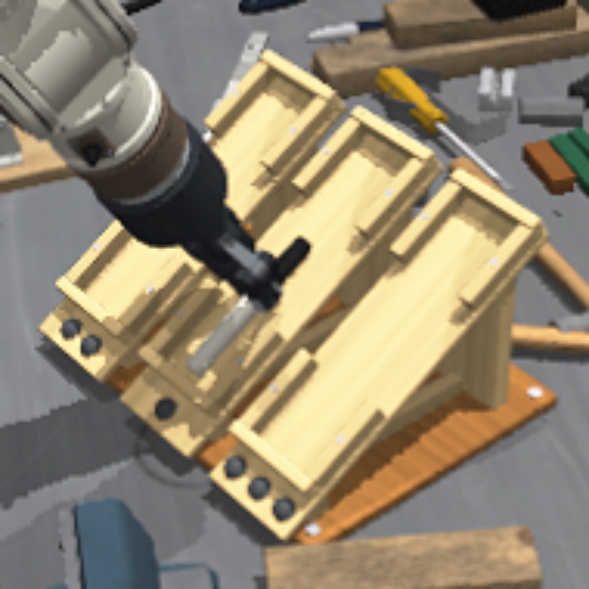

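The marker touches the floor at the expected height, with its low end at (200,368), just short of the stop. Releasing gently, then retreating along the normal.

```bash
python3 - <<'E'
from plant import ctrl,kin,cams
from poses import *
ctrl.command_gripper(.024); ctrl.sleep(.15)
ctrl.move_l(place(1,-.030,.13,-1)[0],vel=.12)
cv2.imwrite("pics/s3.png",cv2.resize(cams.read_camera("side")["img"][95:285,190:380],None,fx=3.1,fy=3.1))
# go toward packer, look
ctrl.command_gripper(.085,grip_force=60)
ctrl.move_ptp(*grasp("packer",0,.2,-1))
p,q=ctrl.current_position(),ctrl.current_tcp_rot()
d=wcam(cams.read_camera("wrist"),p,q); i=d["img"].copy()
c,y=OBJ["packer"]; a=np.array([np.cos(y),np.sin(y)]);b=np.array([-a[1],a[0]])
P=proj(d,np.array([[*(c+s*a*.0875+t*b*.024),.027] for s,t in((1,1),(1,-1),(-1,-1),(-1,1))]))
cv2.polylines(i,[P.round().astype(np.int32)],True,(0,0,255),1); cv2.imwrite("pics/w3.png",i)
print(ctrl.current_clock())
E
```

```text
12.0417
```

View pics/s3.png

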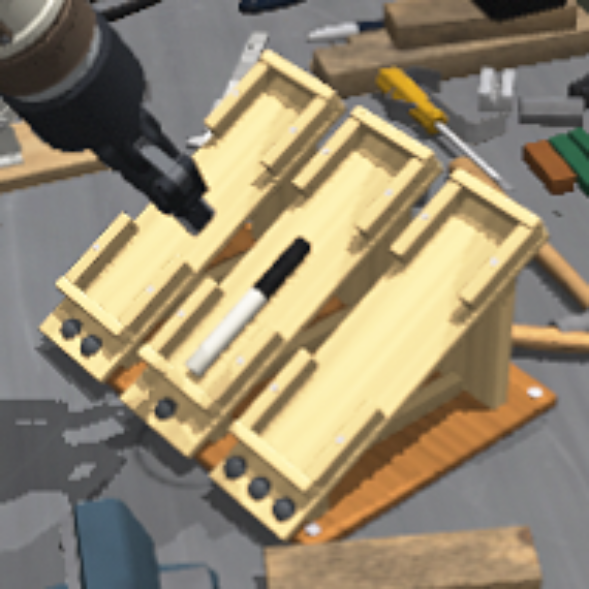

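View pics/w3.png

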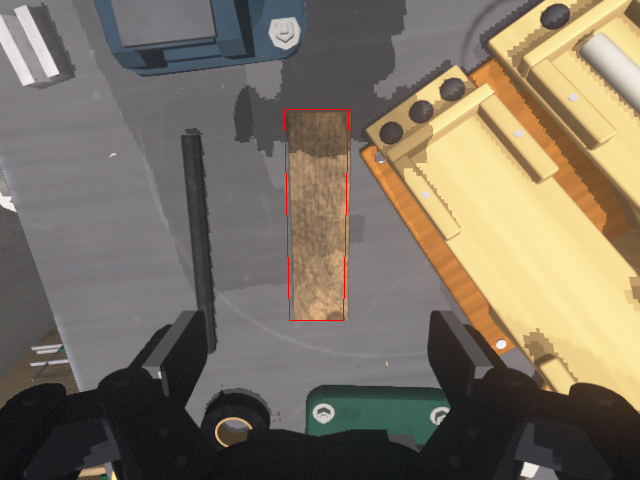

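The marker rests in pocket 1 from (195,370) to (303,245). The packer's outline matches to about 2 mm, and there's about 39 mm between it and the stand base at (400,215), so I'll open to 70 mm only.

```bash
python3 - <<'E'
from plant import ctrl,kin,cams
from poses import *
f=lambda:np.round(ctrl.current_contact_force(),2)
dy=np.array([0,.001,0])
ctrl.command_gripper(.068,grip_force=60)
print(ctrl.move_l(grasp("packer",0,.018,-1)[0]+dy,vel=.13,threshold=10))
print(ctrl.current_position(),f())
ctrl.command_gripper(.0,grip_force=60); print(ctrl.current_grip_width(),f())
ctrl.move_l(grasp("packer",0,.2,-1)[0],vel=.15)
print(ctrl.current_grip_width(),ctrl.current_clock(),f())
cv2.imwrite("pics/w4.png",cams.read_camera("wrist")["img"])
E
```

```text
False
[0.57229808 0.05215985 0.01888776] [-0.47 -0.03 -0.18]
0.046559639152941215 [-0.38  0.42  5.26]
0.047231914314355555 15.5917 [ 0.49  0.09 -1.16]
```

View pics/w4.png

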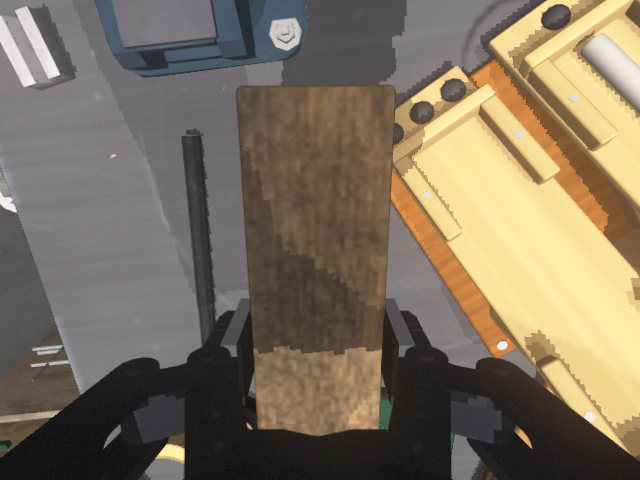

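```bash
python3 - <<'E'
from plant import ctrl,kin,cams
from poses import *
f=lambda:np.round(ctrl.current_contact_force(),2)
loc=lambda:np.round(RP.T@(np.array(ctrl.current_position())-POC[2]),4)
ctrl.move_l(grasp("packer",0,.26,-1)[0],vel=.2)
ctrl.move_ptp(*place(2,-.015,.18,-1))
ctrl.move_l(place(2,-.015,.034,-1)[0],vel=.13)
print(f(),loc())
print(ctrl.move_l(place(2,-.015,.0165,-1)[0],vel=.02,threshold=3))
print(f(),loc(),ctrl.current_clock())
cv2.imwrite("pics/s4.png",cv2.resize(cams.read_camera("side")["img"][95:285,190:380],None,fx=3.1,fy=3.1))
E
```

```text
[ 0.28 -0.36 -0.95] [-0.0143  0.      0.0345]
True
[-1.38 -1.06  4.08] [-0.0152 -0.      0.0189] 19.3083
```

View pics/s4.png

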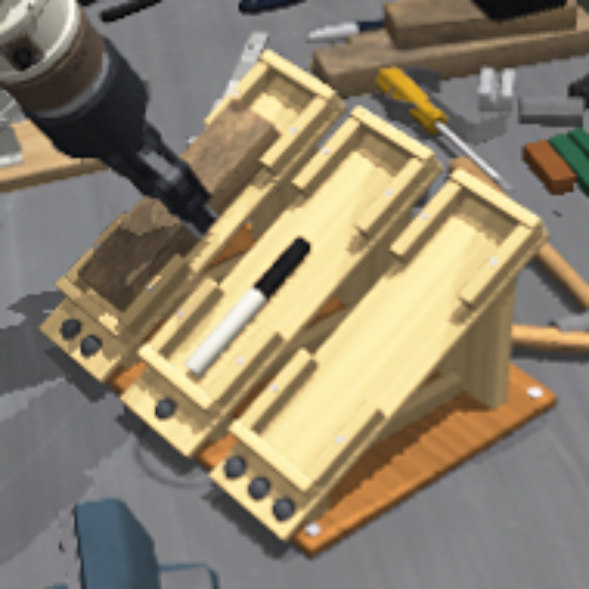

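The packer touches the floor between the walls of pocket 2, at its grasp height (18.9 mm). Release and go to the drift.

```bash
python3 - <<'E'
from plant import ctrl,kin,cams
from poses import *
f=lambda:np.round(ctrl.current_contact_force(),2)
ctrl.command_gripper(.066); ctrl.sleep(.15)
ctrl.move_l(place(2,-.015,.16,-1)[0],vel=.12)
cv2.imwrite("pics/s5.png",cv2.resize(cams.read_camera("side")["img"][95:285,190:380],None,fx=3.1,fy=3.1))
ctrl.command_gripper(.05,grip_force=80)
ctrl.move_ptp(*grasp("drift",0,.2,-1))
p,q=ctrl.current_position(),ctrl.current_tcp_rot()
d=wcam(cams.read_camera("wrist"),p,q); i=d["img"].copy()
c,y=OBJ["drift"]; a=np.array([np.cos(y),np.sin(y)])
P=proj(d,np.array([[*(c-a*.1),.007],[*(c+a*.1),.007]])); cv2.polylines(i,[P.round().astype(np.int32)],True,(0,0,255),1); cv2.imwrite("pics/w5.png",i)
print(P,ctrl.current_clock(),f())
E
```

```text
[[315.12234149  92.86316376]
 [315.15290904 320.30236705]] 23.1417 [-1.24 -0.28  0.21]
```

View pics/s5.png

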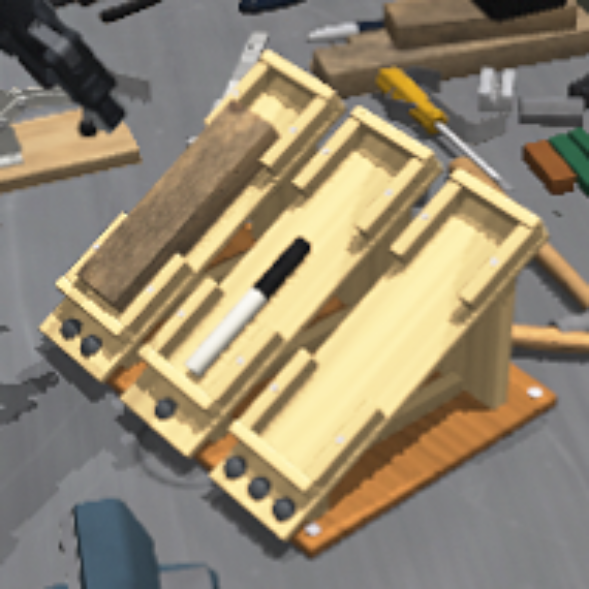

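View pics/w5.png

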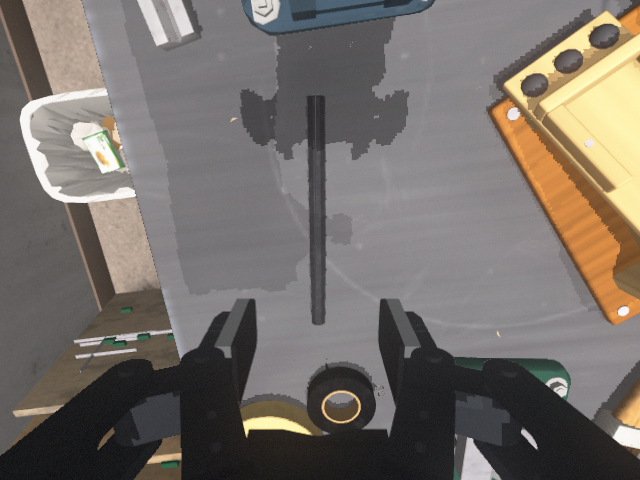

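The packer lies flat in pocket 2. The drift runs (316,96)–(318,325), about 2 mm further on than predicted. Grasping there.

```bash
python3 - <<'E'
from plant import ctrl,kin,cams
from poses import *
f=lambda:np.round(ctrl.current_contact_force(),2)
dy=np.array([0,.001,0])
print(ctrl.move_l(grasp("drift",.002,.0165,-1)[0]+dy,vel=.13,threshold=8))
print(ctrl.current_position(),f())
ctrl.command_gripper(.0,grip_force=80); print(ctrl.current_grip_width(),f())
ctrl.move_l(grasp("drift",.002,.2,-1)[0],vel=.13)
print(ctrl.current_grip_width(),ctrl.current_clock(),f())
cv2.imwrite("pics/w6.png",cams.read_camera("wrist")["img"])
E
```

```text
False
[ 0.592137   -0.05491576  0.01740357] [0.12 0.24 0.07]
0.010686549746094624 [-1.36 -0.15  4.89]
0.01060082567230673 26.6917 [ 0.26 -0.17 -2.76]
```

View pics/w6.png

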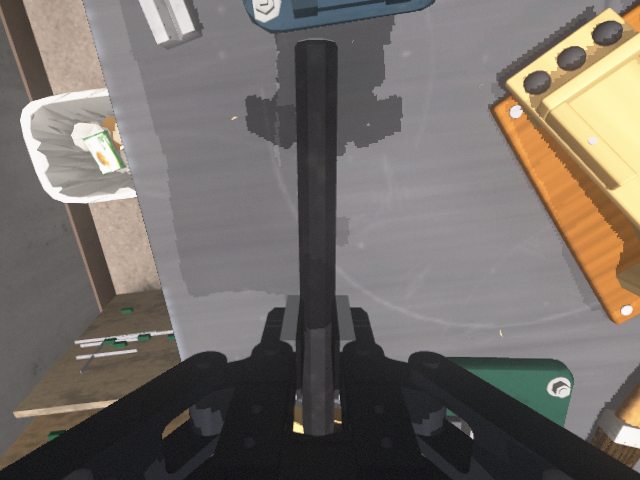

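The grip width reads 10.7 mm on a 14 mm bar, which is odd. I'll measure the bar's position in the hand from wrist depth.

```bash
python3 - <<'E'
from plant import ctrl,kin,cams
from poses import *
p,q=ctrl.current_position(),ctrl.current_tcp_rot()
d0=cams.read_camera("wrist"); d=wcam(d0,p,q)
R=Ro.from_quat([q[1],q[2],q[3],q[0]]).as_matrix()
for u,v in[(316,50),(316,90),(316,140),(316,190),(317,240),(317,290),(317,320),(318,350),(318,390),(318,420)]:
    X=pt_depth(d,u,v); print(v,np.round(R.T@(X-p),4))
print("end", np.round([R.T@(pt_depth(d,316,v,0)-p) for v in(38,40,42,44)],4))
i=cv2.resize(d["img"][270:450,220:420],None,fx=3.9,fy=3.3); cv2.imwrite("pics/w7.png",i)
E
```

```text
50 [0.0975 0.0001 0.0031]
90 [0.086  0.0001 0.0034]
140 [0.0705 0.     0.0026]
190 [0.0538 0.     0.0028]
240 [0.0355 0.0004 0.0033]
290 [0.0158 0.0004 0.0034]
320 [0.0031 0.0004 0.0035]
350 [-0.0102  0.0008  0.0034]
390 [-0.0286  0.0008  0.0029]
420 [-0.0437  0.0008  0.0032]
end [[ 1.395e-01 -3.000e-04  2.002e-01]
 [ 1.005e-01  1.000e-04  4.100e-03]
 [ 9.990e-02  1.000e-04  4.100e-03]
 [ 9.920e-02  1.000e-04  3.000e-03]]
```

View pics/w7.png

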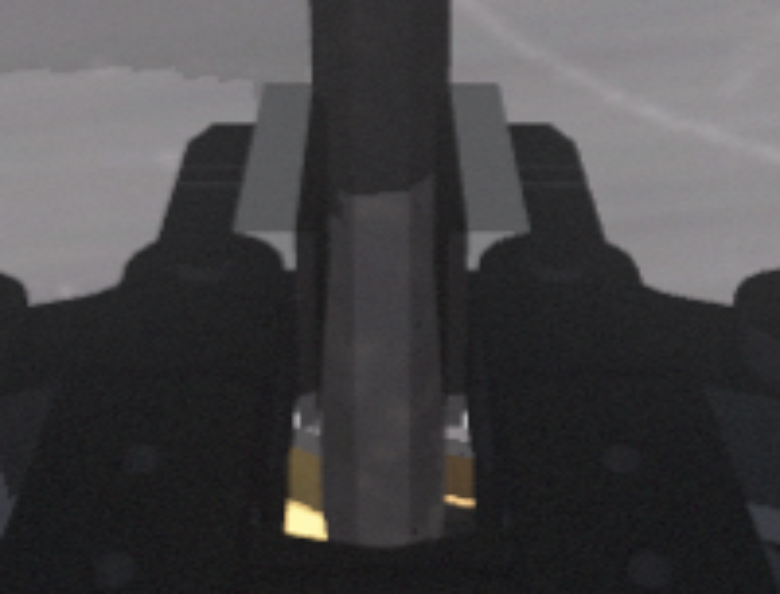

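The bar is level, centred (end at tool x = 100 mm), and its axis is 10 mm ahead of the TCP, inside the pads. The low width reading is just pad compliance. Placing it in pocket 3.

```bash
python3 - <<'E'
from plant import ctrl,kin,cams
from poses import *
f=lambda:np.round(ctrl.current_contact_force(),2)
loc=lambda:np.round(RP.T@(np.array(ctrl.current_position())-POC[3]),4)
ctrl.move_l(grasp("drift",0,.24,-1)[0],vel=.15)
ctrl.move_ptp(*place(3,-.003,.15,-1))
ctrl.move_l(place(3,-.003,.038,-1)[0],vel=.12)
print(f(),loc())
cv2.imwrite("pics/s6.png",cv2.resize(cams.read_camera("side")["img"][95:285,190:380],None,fx=3.1,fy=3.1))
E
```

```text
[-0.08  0.58 -2.79] [-0.0023 -0.0003  0.0384]
```

View pics/s6.png

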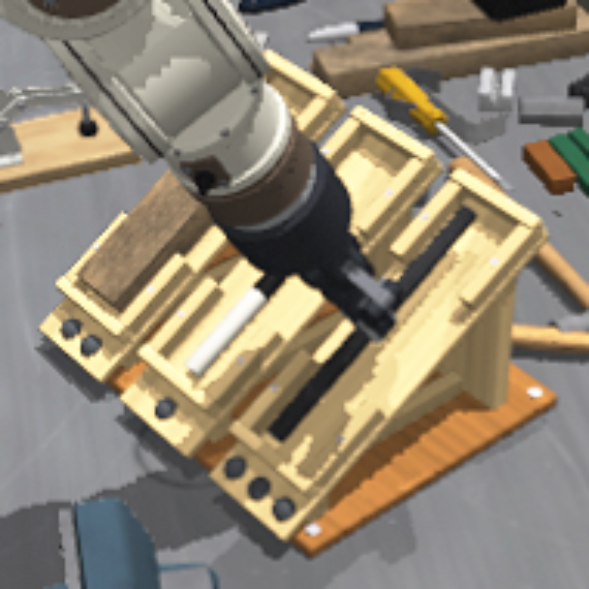

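The drift spans (278,435)–(468,215), above the pocket between the stops. Lowering and releasing.

```bash
python3 - <<'E'
from plant import ctrl,kin,cams
from poses import *
f=lambda:np.round(ctrl.current_contact_force(),2)
loc=lambda:np.round(RP.T@(np.array(ctrl.current_position())-POC[3]),4)
print(ctrl.move_l(place(3,-.003,.0155,-1)[0],vel=.02,threshold=3))
print(f(),loc())
if loc()[2]<.0195:
    ctrl.command_gripper(.024); ctrl.sleep(.15)
    ctrl.move_l(place(3,-.003,.13,-1)[0],vel=.12)
    ctrl.move_ptp(*grasp("marker",0,.25,-1))
    d=cams.read_camera("side"); np.savez("side1.npz",**{k:np.array(v) for k,v in d.items()})
    cv2.imwrite("pics/s8.png",d["img"]); cv2.imwrite("pics/s7.png",cv2.resize(d["img"][95:285,190:380],None,fx=3.1,fy=3.1))
print(ctrl.current_clock())
E
```

```text
True
[-0.45 -0.21  5.1 ] [-0.0033  0.      0.0168]
33.0083
```

View pics/s7.png

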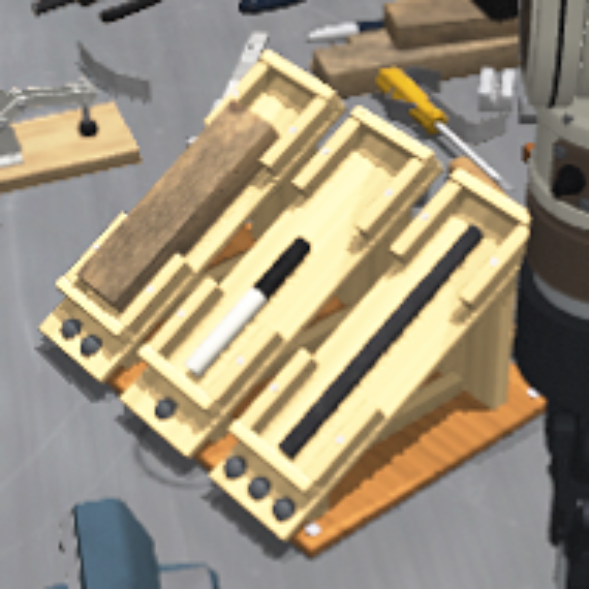

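View pics/s8.png

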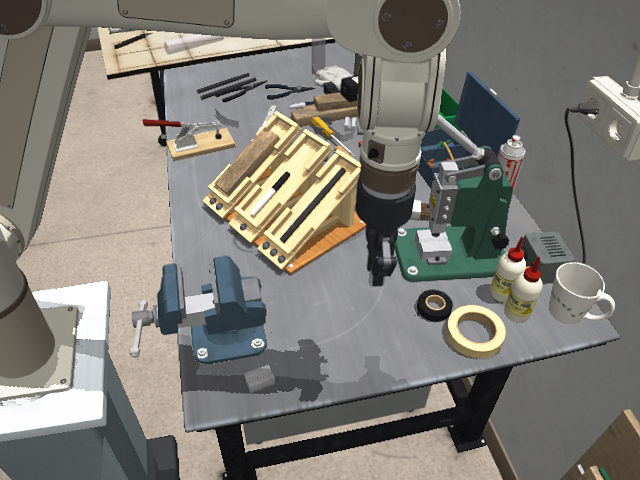

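All three lie in their pockets, and the tape and die haven't moved. A last numeric check of the positions along the slope:

```bash
python3 - <<'E'
from poses import *
d=load("side1.npz"); c=-d["R"].T@d["t"]
for n,k,h,ps in(("marker",1,.008,[(196,366),(303,246)]),("packer",2,.027,[(80,279),(122,306),(277,126),(235,102)]),("drift",3,.007,[(289,447),(474,233)])):
    L=[]
    for u,v in ps:
        r=RP.T@(d["R"].T@pix2cam(d,(u+.5)/3.1-.5+190,(v+.5)/3.1-.5+95)); o=RP.T@(c-POC[k]); L.append(o+r*(h-o[2])/r[2])
    L=np.array(L)*1000; print(n,L[:,:2].round().tolist(),L.mean(0).round(1))
from plant import ctrl
ctrl.finish_job()
E
```

```text
marker [[-99.0, -1.0], [14.0, -1.0]] [-42.7  -1.2   8. ]
packer [[-105.0, 14.0], [-100.0, -34.0], [71.0, -30.0], [69.0, 18.0]] [-16.1  -7.9  27. ]
drift [[-102.0, -1.0], [89.0, 1.0]] [-6.4  0.   7. ]
the job is handed in; nothing more can be done
```

The marker pen is in pocket 1, the packer in pocket 2 and the drift in pocket 3. I placed them in that order, each set down until it touched the floor and released before the next. I handed the job in at about 33 s of the 72 s allowed; no verdict is reported.

My last check used the side picture, with hand-read pixels:

| Item | Position along the slope | Limit along the slope | Position across the pocket | Limit across |
|---|---|---|---|---|
| Marker | −43 mm | ±55 mm | −1 mm | ±26 mm |
| Packer | −16 mm | ±30 mm | −8 mm | ±26 mm |
| Drift | −6 mm | ±18 mm | 0 mm | ±26 mm |

All three lie lengthwise on the floor between the stops. The tape roll and the bending die look unmoved, and the arm was clear of everything.

- **Packer, sideways reading:** −8 mm can't be right, because the walls leave only about ±4 mm of play. The top edges are hard to read in that view. The touchdown height matched the grasp height to within 1 mm, and the picture shows it flat between the walls.
- **Drift, grip width:** the gripper read 10.7 mm on the 14 mm bar. Wrist depth showed the bar level and centred in the pads, so I went on.
- **At rest after release:** I judged this only from the final picture, taken after the arm had moved away.

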